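# Chase a vacuum leak on the three-place filtration manifold

### The arm

A 6-joint arm with a two-finger parallel gripper is mounted at the origin on a cart in front of the work surface, level with it; the furniture and walls round the work are solid. World frame = base frame: x ahead of the robot, y to its left, z up, the work surface at z = 0. Lengths are in m, angles in rad, forces in N, time in s.
With the tool pointing down it reaches from about 0.15 to 0.775 m from the base axis. Payload 6.1 kg.
Tool frame: the origin (TCP) lies on the centre line of the jaws, within the pads' length; the fingertips stand 11 mm ahead of it and the grasp point (between the pads) lies 8 mm behind it (r.tcp_to_tips is the distance from the TCP to the fingertips, in m); z points along the fingers, y is the line along which they close (so a half turn about z gives the same grasp; the last joint's range is limited). The gripper opens to 85 mm and grips with 20 to 120 N. Pads are 22 mm wide; open, the fingers measure 114 mm over their backs; the gripper's body (76 mm by 85 mm) begins 54 mm behind the grasp point. The pads swing forward as they close: fully open they stand 13 mm farther back than shut.
Start: joints at [1.118, 0.126, -0.04, 1.405, 0, 1.571], TCP at [0.23, 0.472, 0.242] pointing down, gripper open.
Joint ranges: [-2.72, 2.72], [-0.95, 1.95], [-1.27, 1.35], [-1.78, 2.02], [-1.46, 1.47], [-3.14, 3.14]. Speed limits (rad/s): [2.39, 2.39, 3.01, 3.14, 3.14, 3.14].

### API

Orientations are given as a 3x3 rotation matrix whose columns are the frame's x, y, z axes.
In Python, from workcell import r gives the robot as it stands.
- The arm moves only by the shell command python3 -m creep 'ROWS'. ROWS is a JSON object of lists of equal length, an entry for each row: "xyz": the shift along the tool's x, y, z in m, a list of three; "turn": the turn, a rotation vector about the tool's x, y, z in rad, a list of three; "hand": the opening, from 0 (shut) to 1 (fully open). In form: {"xyz": [[tx, ty, tz], ...], "turn": [[rx, ry, rz], ...], "hand": [hand, ...]}. A call has 1 to 12 rows; each row is the pose to reach, as a shift and turn from the pose commanded when the call began, along the tool's axes at that moment; what a row does not reach only later rows make up. A row lasts 1/8 s, in which the tool goes at most 62.5 mm and 10.7 degrees, less where a joint would pass 70% of its speed; a pose out of reach is approached as far as the arm can. A call with a gripper value outside its range is refused whole. The fingers move at their own pace and stop on an object; the grip force is fixed at half the most. Time passes only in rows, so rows that repeat a pose let the fingers close. It gives the time, the measured TCP pose, the force, the opening and the grip force at its end, in the units of the state.
- r.state(): the state, without advancing time (a new reading comes with each control period).
- r.grab_frame(name): name is "side" or "top" or "wrist"; returns a dict with "image" (420x560x3 uint8, red, green, blue), "fx", "fy", "cx", "cy" (pixels), "world_from_camera" (4x4, takes a point from camera to world coordinates); the wrist camera has in their place "mount" (4x4, takes a point from camera to tool coordinates, whose origin is the TCP and whose axes are the flange's). Camera axes: x right, y down, z forward; pixel columns grow to the right and rows downward; lengths in m; the calibration is good to about 2 mm. A picture is of the moment at which its call begins: read the wrist's pose just before it. There is no depth.
- r.job_done(): hands the job in; it is judged then, once.
The state is a dict: "time": time; "joint_positions": joint angles; "qvel": joint speeds; "tau": joint torques, N m; "tool_pos": TCP position; "tcp_rot": TCP orientation; "wrist_force": force on the tool from outside, world axes, zero at the start; "wrist_torque": the same for the moment, N m; "finger_gap": finger opening in m; "finger_force": force on a finger pad.
Only numpy, scipy, OpenCV 4.12 (cv2) and the standard library are available. Lean on these libraries where they do the work, as an engineer would, in place of code of your own. Each camera call takes 0.05 s, during which the arm holds its last target. There are 200 camera calls.

### The job

The filtration manifold does not hold its vacuum. Close the open neck of its trap flask with the one stopper that fits, set upright and down until it sits in the neck, and let go of it; then, beginning at the station next to the flask and going along the row, tap the clamp bolt of each of the three stations lightly from above to find the loose one, which gives under the finger. Lift that station's cap well open by its knob, about 50 degrees or more, and finish while holding it open, so that a colleague can look at its seal; do not knock the smaller stoppers about.

Things in the scene. Friction and masses are not known exactly. Their poses are not given: they have to be found in the camera images.
- manifold: The fixed filtration manifold: an aluminium base plate 140 x 520 mm, a steel header tube along its y axis, three filter stations on the tube, a small round gauge at its +y end and the glass trap flask at its -y end. Origin on the desk top, z up; +y runs along the row towards the gauge, -y towards the flask, -x to the robot. Stations stand at y = +135, +20 and -95 mm, x = 0, in its frame; the flask's axis is at x = 0, y = -215 mm. It never moves during the job.
- flask_mouth (a point): Centre of the trap flask's round mouth, at the rim, 145 mm above the desk. The neck is upright, 26 mm inside and 36 mm outside across the rim, open for 46 mm down. The flask is fixed in its holder.
- stopper: The stopper that fits: the loose tapered dark rubber stopper, 38 mm tall, 21 mm across its lower and 31 mm across its upper end, 30 g. It stands on its narrow end. Origin at the centre of the narrow end, z up. In the neck it wedges when about 22 mm of it is below the rim and 16 mm stands above; it drops there by its own weight when let go in the mouth.
- stopper_mid (a point): Centre of the same stopper, half-way up (19 mm above its narrow end); about 3 mm below the flask rim when it is seated.
- small_stopper_1: A smaller black stopper, 22 mm across and 20 mm tall, origin under its centre: too small for the flask, leave it. The three stoppers change places.
- small_stopper_2: A smaller brown stopper, 25 mm across and 22 mm tall, origin under its centre: too small for the flask, leave it.
- bolt_top_a (a point): Centre of the top of the clamp bolt of station a: an upright knurled screw head, 18 mm across, 14 mm tall, on the front lug of the cap (48 mm in front of the cap's centre, towards the robot), its top 163 mm above the desk while the cap is shut. The three stations are alike and stand in any order along the row, so a letter does not tell which place it is nor whether it is loose.
- bolt_a (a joint): How far bolt a is pressed down from rest, m. A tight bolt does not move; the loose one, the only loose one of the three, gives 6 mm against a light spring (1.2 N at first, 3.6 N when fully down, then solid) and comes back up.
- knob_a (a point): Centre of the black lifting knob on top of cap a: upright cylinder 22 mm across and 21 mm tall, 168 mm above the desk while the cap is shut, with 9 mm free between it and the cap. The cap is a steel disc 82 mm across. Its hinge runs along the manifold's y axis, 54 mm behind the knob (away from the robot) and 31 mm below this point. Neighbouring knobs are 115 mm apart.
- cap_a (a joint): Opening of cap a, rad: 0 shut, growing as its front rises up and back. The cap with the loose bolt opens to a stop at 1.25 (72 degrees) and falls shut when let go; the two with tight bolts do not open.
- bolt_top_b (a point): Centre of the top of the clamp bolt of station b: an upright knurled screw head, 18 mm across, 14 mm tall, on the front lug of the cap (48 mm in front of the cap's centre, towards the robot), its top 163 mm above the desk while the cap is shut. The three stations are alike and stand in any order along the row, so a letter does not tell which place it is nor whether it is loose.
- bolt_b (a joint): How far bolt b is pressed down from rest, m. A tight bolt does not move; the loose one, the only loose one of the three, gives 6 mm against a light spring (1.2 N at first, 3.6 N when fully down, then solid) and comes back up.
- knob_b (a point): Centre of the black lifting knob on top of cap b: upright cylinder 22 mm across and 21 mm tall, 168 mm above the desk while the cap is shut, with 9 mm free between it and the cap. The cap is a steel disc 82 mm across. Its hinge runs along the manifold's y axis, 54 mm behind the knob (away from the robot) and 31 mm below this point. Neighbouring knobs are 115 mm apart.
- cap_b (a joint): Opening of cap b, rad: 0 shut, growing as its front rises up and back. The cap with the loose bolt opens to a stop at 1.25 (72 degrees) and falls shut when let go; the two with tight bolts do not open.
- bolt_top_c (a point): Centre of the top of the clamp bolt of station c: an upright knurled screw head, 18 mm across, 14 mm tall, on the front lug of the cap (48 mm in front of the cap's centre, towards the robot), its top 163 mm above the desk while the cap is shut. The three stations are alike and stand in any order along the row, so a letter does not tell which place it is nor whether it is loose.
- bolt_c (a joint): How far bolt c is pressed down from rest, m. A tight bolt does not move; the loose one, the only loose one of the three, gives 6 mm against a light spring (1.2 N at first, 3.6 N when fully down, then solid) and comes back up.
- knob_c (a point): Centre of the black lifting knob on top of cap c: upright cylinder 22 mm across and 21 mm tall, 168 mm above the desk while the cap is shut, with 9 mm free between it and the cap. The cap is a steel disc 82 mm across. Its hinge runs along the manifold's y axis, 54 mm behind the knob (away from the robot) and 31 mm below this point. Neighbouring knobs are 115 mm apart.
- cap_c (a joint): Opening of cap c, rad: 0 shut, growing as its front rises up and back. The cap with the loose bolt opens to a stop at 1.25 (72 degrees) and falls shut when let go; the two with tight bolts do not open.
Things that resemble listed ones, but are neither listed nor needed, are in the scene too. Several things have the shape of the stopper; the one meant has the colours described above.

How it is judged:
By the outcome, as a careful person would: the job done as asked, in the order asked, and still so for the second after the job is handed in, while the arm keeps its last pose, push and grip.
It also fails if it takes over 59 s, if anything falls off the work surface, if the arm or the gripper's body presses on something with over 40 N, if the wrist force passes 120 N, or if a joint passes its speed limit or range.

## Working session

There is one attempt and no reset: what is moved stays moved. The work goes in short steps, Python scripts to look and compute and a shell command to move; the robot and the scene stay as the last step left them, time stands still between calls to the robot, and variables do not carry over. Pictures are saved under pics/ and viewed, at most 10 in all, crops included, and the job is handed in when it is done.

```bash
mkdir -p pics; python3 - <<'E'
from workcell import r
import cv2,pickle,numpy as np
s=r.state();print(s['time'],s['tool_pos'],s['tcp_rot'],s['finger_gap'],r.tcp_to_tips)
d={}
for n in('top','side'):
    f=r.grab_frame(n);d[n]=f;cv2.imwrite(f'pics/{n}0.png',f['image'][:,:,::-1]);print(n,f['fx'],f['cx'],f['cy'],np.round(f['world_from_camera'],3).tolist())
pickle.dump(d,open('f.pkl','wb'))
E
```

```text
0.0 [0.22951625 0.47172504 0.24154484] [[-8.99214534e-01  4.37507412e-01 -6.97374888e-04]
 [ 4.37507968e-01  8.99213405e-01 -1.42515427e-03]
 [ 3.57329045e-06 -1.58662650e-03 -9.99998741e-01]] 0.08512805920422345 0.011
top 480.7413711672711 279.82859107221003 211.94052111812402 [[-0.009, -0.987, 0.16, 0.341], [-1.0, 0.006, -0.019, 0.029], [0.018, -0.16, -0.987, 1.226], [0.0, 0.0, 0.0, 1.0]]
side 473.6175478729437 278.3878838270989 213.07862810197142 [[-0.994, -0.04, 0.105, 0.394], [-0.111, 0.441, -0.891, 0.995], [-0.011, -0.897, -0.442, 0.598], [0.0, 0.0, 0.0, 1.0]]
```

View pics/top0.png

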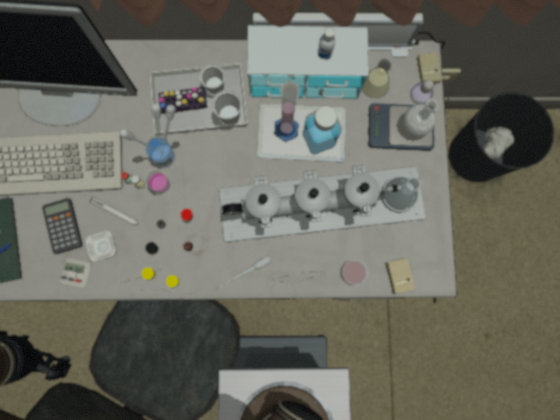

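View pics/side0.png

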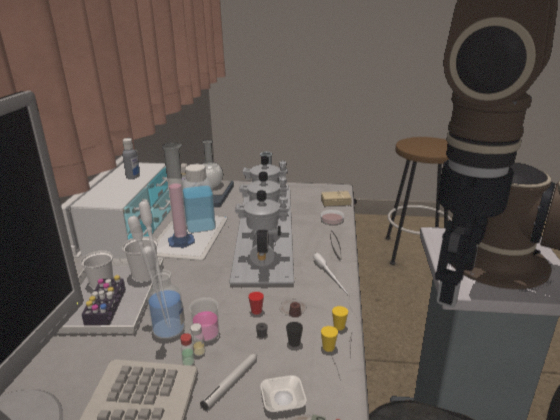

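Candidates, top picture: black (152,248), small black (161,224), brown (188,246), red (187,215), yellow (148,273) and (172,281). The dark, large tapered one at (152,248) top, (294,333) side fits the description. I'll confirm it in enlarged crops.

```bash
python3 - <<'E'
import pickle,cv2,numpy as np
d=pickle.load(open('f.pkl','rb'))
t=d['top']['image'][:,:,::-1];s=d['side']['image'][:,:,::-1]
a=cv2.resize(t[150:250,210:435],None,fx=3.5,fy=3.5,interpolation=3)[:300]
a=cv2.resize(t[160:245,215:430],(800,316),interpolation=3)
b=cv2.resize(t[200:290,130:210],(320,284),interpolation=3)
c=cv2.resize(s[285:355,240:360],(480,284),interpolation=3)
cv2.imwrite('pics/c1.png',np.vstack([a,np.hstack([b,c])]))
E
```

```text
(no output)
```

View pics/c1.png

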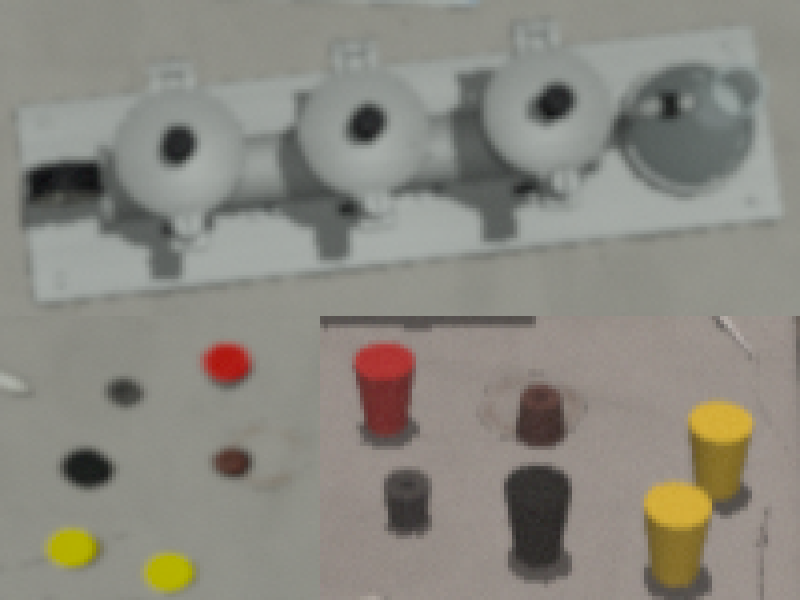

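The crop confirms it: the tall black tapered one (top ~(152,248), side top face ~(294.5,326.5)) is the stopper. The small black and brown ones are shorter, and the red and yellow ones have the wrong colour. Now the poses.

```bash
cat > h.py <<'E'
import numpy as np,pickle
from scipy.optimize import least_squares
def proj(f,P):
    T=np.linalg.inv(f['world_from_camera']);q=T[:3,:3]@np.asarray(P,float)+T[:3,3]
    return np.array([f['cx']+f['fx']*q[0]/q[2],f['cy']+f['fy']*q[1]/q[2]])
def onz(f,uv,z):
    T=f['world_from_camera'];d=T[:3,:3]@[(uv[0]-f['cx'])/f['fx'],(uv[1]-f['cy'])/f['fy'],1];return T[:3,3]+d*(z-T[2,3])/d[2]
def W(m,p):
    c,s=np.cos(m[2]),np.sin(m[2]);return np.array([m[0]+c*p[0]-s*p[1],m[1]+s*p[0]+c*p[1],p[2]])
E
python3 - <<'E'
from h import *
d=pickle.load(open('f.pkl','rb'));t=d['top'];s=d['side']
g=lambda u,v:(215+u/3.72,160+v/3.72)
obs=[((.07,.26,.01),g(18,108)),((.07,-.26,.01),g(752,28)),((-.07,-.26,.01),g(782,218)),((-.07,.26,.01),g(38,303)),
((0,.135,.172),g(180,144)),((0,.02,.172),g(367,123)),((0,-.095,.172),g(555,101)),((-.048,.135,.163),g(188,222)),((-.048,.02,.163),g(378,203)),((-.048,-.095,.163),g(568,180))]
R=lambda m:np.concatenate([proj(t,W(m,p))-uv for p,uv in obs])
o=least_squares(R,[.45,0,0],loss='soft_l1');m=o.x;print(m,np.round(R(m).reshape(-1,2),1).tolist())
np.save('m.npy',m)
print('mouth',W(m,(0,-.215,.145)),'px top',proj(t,W(m,(0,-.215,.145))),'side',[proj(s,W(m,(0,y,.168))).round(1) for y in(.135,.02,-.095)])
print('stopper',onz(t,(151.75,247.9),.038),onz(s,(294.5,326.4),.038),onz(s,(295,343.9),0))
print('others',onz(t,(161,224),.02),onz(t,(188,246),.02),onz(t,(148.3,273),.038))
E
```

```text
[ 0.55760916 -0.08995672  0.1056096 ] [[-6.2, -0.3], [-5.1, -0.3], [-4.6, 1.3], [-6.5, 1.1], [0.5, -0.6], [1.3, -0.5], [1.5, -0.1], [0.7, 0.2], [0.7, -0.3], [0.2, 0.2]]
mouth [ 0.58027304 -0.30375885  0.145     ] px top [414.61538122 183.9060368 ] side [array([261.4, 195.1]), array([263.2, 175.9]), array([264.7, 159.8])]
stopper [0.44582061 0.32252101 0.038     ] [0.44639201 0.32377188 0.038     ] [0.44508948 0.3265943  0.        ]
others [0.50753812 0.30579778 0.02      ] [0.45152894 0.23676772 0.02      ] [0.38453148 0.32883107 0.038     ]
```

```bash
python3 - <<'E'
from h import *
import cv2
d=pickle.load(open('f.pkl','rb'));t=d['top'];s=d['side']
g=lambda u,v:(215+u/3.72,160+v/3.72)
obs=[((.07,.26,.01),g(18,108)),((.07,-.26,.01),g(752,28)),((-.07,-.26,.01),g(782,218)),((-.07,.26,.01),g(38,303)),
((0,.135,.172),g(180,144)),((0,.02,.172),g(367,123)),((0,-.095,.172),g(555,101)),((-.048,.135,.163),g(188,222)),((-.048,.02,.163),g(378,203)),((-.048,-.095,.163),g(568,180)),((0,-.215,.145),g(742,87))]
R=lambda m:np.concatenate([proj(t,W(m,(p[0],p[1]+m[3]*(abs(p[1])>.25),p[2])))-uv for p,uv in obs])
o=least_squares(R,[.45,0,0,0]);m=o.x;print(m,np.round(R(m).reshape(-1,2),1).tolist())
np.save('m.npy',m)
for n,p in dict(mouth=(0,-.215,.145),ka=(0,.135,.168),kb=(0,.02,.168),kc=(0,-.095,.168),ba=(-.048,.135,.163),bb=(-.048,.02,.163),bc=(-.048,-.095,.163)).items():
    print(n,W(m,p).round(4),proj(s,W(m,p)).round(1))
cv2.imwrite('pics/c2.png',cv2.resize(s['image'][140:290,220:340,::-1],(480,600),interpolation=3))
from workcell import r
print(r.grab_frame('wrist')['mount'].round(3).tolist())
E
```

```text
[ 0.55731806 -0.08828741  0.10803557 -0.01621789] [[-0.7, -0.6], [0.3, -1.1], [1.0, 0.5], [-0.7, 0.7], [-0.2, -0.3], [0.6, -0.3], [0.7, -0.1], [0.1, 0.5], [-0.0, -0.2], [-0.5, 0.3], [-0.6, 0.4]]
mouth [ 0.5805 -0.302   0.145 ] [266.1 153.4]
ka [0.5428 0.0459 0.168 ] [261.6 195.4]
kb [ 0.5552 -0.0684  0.168 ] [263.3 176.1]
kc [ 0.5676 -0.1827  0.168 ] [264.7 160. ]
ba [0.495  0.0407 0.163 ] [283.2 197.3]
bb [ 0.5074 -0.0736  0.163 ] [283.  177.9]
bc [ 0.5198 -0.1879  0.163 ] [282.8 161.6]
[[-0.001, -0.946, -0.323, 0.082], [1.0, -0.0, -0.001, 0.001], [0.001, -0.323, 0.946, -0.132], [0.0, 0.0, 0.0, 1.0]]
```

View pics/c2.png

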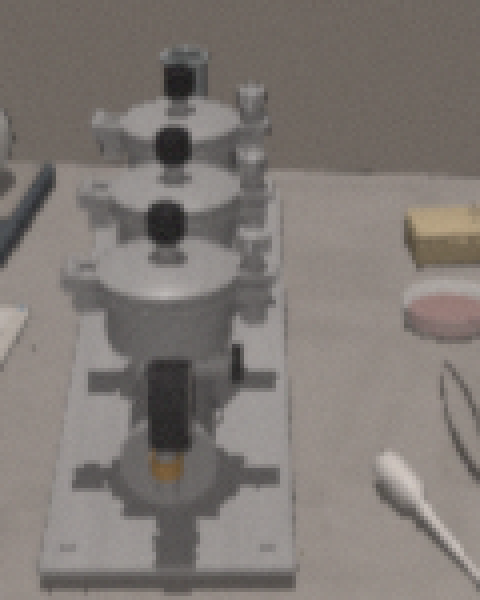

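The side crop shows knobs at (261.8,195.5), (263,176.5), (265,160) and the flask mouth at (266,153), all within 1 px of the fitted pose. I'll move above the stopper with the jaws closing along world y.

```bash
cat >> h.py <<'E'
def go(p,yaw=None,R=None):
    "tool-frame shift/turn to world TCP p with tool down and y axis at yaw (deg)"
    from workcell import r
    from scipy.spatial.transform import Rotation as Q
    s=r.state();A=np.array(s['tcp_rot'])
    if R is None:
        a=np.radians(yaw);y=np.array([np.cos(a),np.sin(a),0]);z=np.array([0,0,-1.]);R=np.c_[np.cross(y,z),y,z]
    print('t',round(s['time'],2),'at',np.round(s['tool_pos'],4),'shift',(A.T@(np.array(p)-s['tool_pos'])).round(4),'turn',Q.from_matrix(A.T@R).as_rotvec().round(4),'F',np.round(s['wrist_force'],1),'gap',round(s['finger_gap'],4))
E
python3 -c "
from h import *
go((.4455,.324,.14),90)"
python3 -m creep '{"xyz":[[-0.05,-0.007,0.02],[-0.1,-0.015,0.04],[-0.15,-0.023,0.06],[-0.2,-0.03,0.08],[-0.24,-0.036,0.095],[-0.259,-0.038,0.101],[-0.259,-0.038,0.101]],"turn":[[0,0,-0.08],[0,0,-0.18],[0,0,-0.28],[0,0,-0.38],[0,0,-0.44],[0,0,-0.453],[0,0,-0.453]],"hand":[0.65,0.65,0.65,0.65,0.65,0.65,0.65]}'
python3 - <<'E'
from h import *
from workcell import r
import cv2
go((.4455,.324,.025),90)
s=r.state();f=r.grab_frame('wrist');cv2.imwrite('pics/w1.png',f['image'][:,:,::-1])
T=np.eye(4);T[:3,:3]=s['tcp_rot'];T[:3,3]=s['tool_pos'];f['world_from_camera']=T@f['mount'];pickle.dump(f,open('w1.pkl','wb'))
print(proj(f,(.4455,.324,.038)),proj(f,(.4455,.324,0)))
E
```

```text
t 0.15 at [0.2296 0.4718 0.2417] shift [-0.2589 -0.0383  0.1018] turn [-1.200e-03 -3.000e-04 -4.528e-01] F [-0.6  0.3 -0.2] gap 0.0852
time: 1.02
tool_pos: [0.4464, 0.3235, 0.1402]
tcp_rot: [[-1.0, 0.002, -0.002], [0.002, 1.0, -0.001], [0.002, -0.001, -1.0]]
wrist_force: [-0.4, 1.2, -0.8]
finger_gap: 0.0555
finger_force: 0.0
t 1.02 at [0.4464 0.3235 0.1402] shift [0.0008 0.0007 0.1152] turn [-0.0011 -0.0016 -0.0023] F [-0.4  1.2 -0.8] gap 0.0555
[276.79761671 205.85981916] [276.740354   192.32434559]
```

View pics/w1.png

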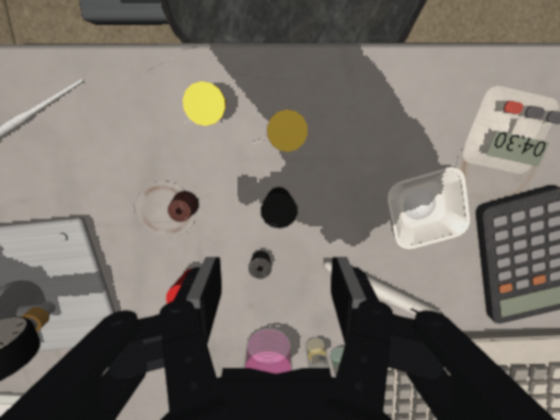

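The wrist picture shows the black stopper's top face at about (279.5,208); predicted was (277,206), so it is about 1 mm off.

```bash
python3 - <<'E'
from h import *
f=pickle.load(open('w1.pkl','rb'))
im=f['image'].sum(2);import cv2
m=(im[180:235,255:310]<75).astype('uint8');ys,xs=np.nonzero(m);print(xs.min()+255,xs.max()+255,ys.min()+180,ys.max()+180)
for y in range(180,235,4):
    q=np.nonzero(m[y-180])[0];print(y,q.min()+255 if len(q) else 0,q.max()+255 if len(q) else 0,end=' | ')
p=onz(f,(279.3,208.5),.038);print(p);go((p[0],p[1],.026),90)
E
```

```text
262 295 188 225
180 0 0 | 184 0 0 | 188 277 280 | 192 270 286 | 196 268 289 | 200 266 291 | 204 264 294 | 208 263 295 | 212 263 295 | 216 264 294 | 220 266 291 | 224 277 286 | 228 0 0 | 232 0 0 | [0.44773003 0.32599129 0.038     ]
t 1.07 at [0.4459 0.3241 0.1408] shift [-0.0019  0.0019  0.1148] turn [-0.0005 -0.0011 -0.0013] F [-0.8 -0.3  0.1] gap 0.0553
```

```bash
python3 -m creep '{"xyz":[[-0.001,0.0015,0.04],[-0.001,0.0015,0.08],[-0.001,0.0015,0.105],[-0.001,0.0015,0.115],[-0.001,0.0015,0.115],[-0.001,0.0015,0.115],[-0.001,0.0015,0.115],[-0.001,0.0015,0.115]],"turn":[[0,0,0],[0,0,0],[0,0,0],[0,0,0],[0,0,0],[0,0,0],[0,0,0],[0,0,0]],"hand":[0.65,0.65,0.65,0.65,0,0,0,0]}'
```

```text
time: 2.08
tool_pos: [0.4477, 0.3267, 0.0275]
tcp_rot: [[-1.0, -0.0, 0.002], [-0.0, 1.0, 0.002], [-0.002, 0.002, -1.0]]
wrist_force: [0.4, 0.4, 5.1]
finger_gap: 0.0276
finger_force: 59.4
```

```bash
python3 -m creep '{"xyz":[[0,0,-0.04],[0,0,-0.1],[0,-0.02,-0.16],[0,-0.06,-0.21],[-0.01,-0.11,-0.24],[-0.02,-0.165,-0.245],[-0.035,-0.22,-0.245],[-0.05,-0.275,-0.245],[-0.07,-0.33,-0.245],[-0.085,-0.385,-0.245],[-0.1,-0.44,-0.245],[-0.11,-0.48,-0.245]],"turn":[[0,0,0],[0,0,0],[0,0,0],[0,0,0],[0,0,0],[0,0,0],[0,0,0],[0,0,0],[0,0,0],[0,0,0],[0,0,0],[0,0,0]],"hand":[0,0,0,0,0,0,0,0,0,0,0,0]}'
python3 -c "
from h import *
go((.5805,-.302,.22),90)"
```

```text
time: 3.58
tool_pos: [0.5572, -0.1564, 0.2711]
tcp_rot: [[-1.0, 0.001, -0.0], [0.001, 1.0, -0.0], [0.0, -0.0, -1.0]]
wrist_force: [0.3, 0.6, -0.8]
finger_gap: 0.0271
finger_force: 59.4
t 3.58 at [ 0.5572 -0.1564  0.2711] shift [-0.0236 -0.1456  0.0511] turn [-0.0001 -0.0002 -0.0015] F [ 0.3  0.6 -0.8] gap 0.0271
```

```bash
python3 -m creep '{"xyz":[[-0.008,-0.05,0],[-0.016,-0.1,0],[-0.021,-0.135,0.02],[-0.023,-0.146,0.045],[-0.023,-0.146,0.056],[-0.023,-0.146,0.056],[-0.023,-0.146,0.056]],"turn":[[0,0,0],[0,0,0],[0,0,0],[0,0,0],[0,0,0],[0,0,0],[0,0,0]],"hand":[0,0,0,0,0,0,0]}'
python3 - <<'E'
from h import *
from workcell import r
import cv2
go((.5805,-.302,.165),90)
s=r.state();f=r.grab_frame('wrist')
T=np.eye(4);T[:3,:3]=s['tcp_rot'];T[:3,3]=s['tool_pos'];f['world_from_camera']=T@f['mount'];pickle.dump(f,open('w2.pkl','wb'))
p=s['tool_pos']
im=f['image'][:,:,::-1].copy()
print('mouth',proj(f,(.5805,-.302,.145)),'stop bot',proj(f,p+[0,0,-.0275]),'top',proj(f,p+[0,0,.0105]))
cv2.imwrite('pics/w2.png',cv2.resize(im[140:410,170:390],(700,590)[:2] if 0 else (489,600),interpolation=3))
g=r.grab_frame('side');cv2.imwrite('pics/s2.png',cv2.resize(g['image'][90:240,200:340,::-1],(560,600),interpolation=3))
t=r.grab_frame('top');pickle.dump((g,t),open('g2.pkl','wb'))
print('side mouth',proj(g,(.5805,-.302,.145)),'bot',proj(g,p+[0,0,-.0275]))
E
```

```text
time: 4.45
tool_pos: [0.5804, -0.2992, 0.2167]
tcp_rot: [[-1.0, -0.001, 0.001], [-0.001, 1.0, -0.001], [-0.001, -0.001, -1.0]]
wrist_force: [-0.6, 0.2, 0.8]
finger_gap: 0.0274
finger_force: 59.4
t 4.45 at [ 0.5804 -0.2992  0.2167] shift [-0.     -0.0028  0.0517] turn [-0.0007  0.0014  0.0012] F [-0.6  0.2  0.8] gap 0.0274
mouth [272.06623328 221.09039199] stop bot [276.00926946 249.91004802] top [275.96237127 288.52615968]
side mouth [266.07375165 153.36074364] bot [265.63447329 138.9562939 ]
```

View pics/w2.png

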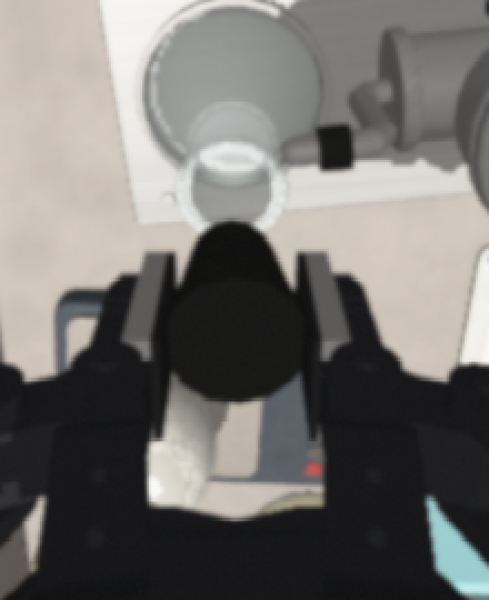

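View pics/s2.png

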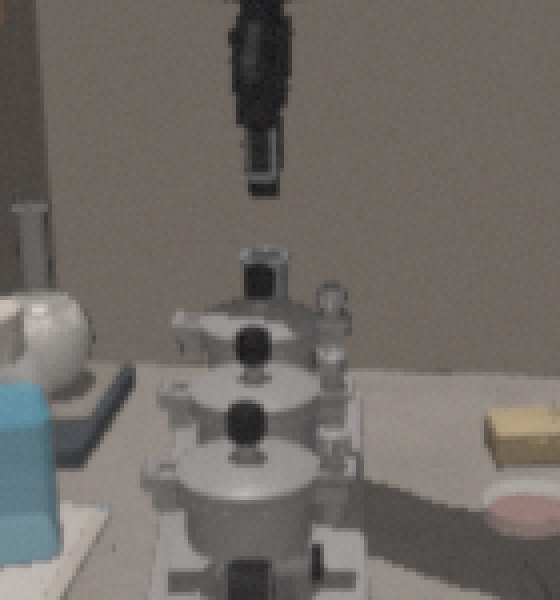

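```bash
python3 - <<'E'
from h import *
import cv2
f=pickle.load(open('w2.pkl','rb'));p=f['world_from_camera']@np.linalg.inv(f['mount']);p=p[:3,3];print(p)
g=f['image'].astype(int).sum(2)//3
print('col275 rows190-250',g[190:250,274:277].mean(1).astype(int).tolist())
for v in(242,246,250,254,258,262): print(v,g[v,250:302].tolist())
print('row 222',g[222,244:306].tolist())
for u,v in((274.4,223.2),(274.4,224.6)):print('mouth',onz(f,(u,v),.145))
# predicted silhouette of stopper frustum
a=np.linspace(0,2*np.pi,60)
for z,rr in((-.0275,.0105),(.0105,.0155)):
    q=np.array([proj(f,p+[rr*np.cos(t),rr*np.sin(t),z]) for t in a]);print('circle',q.min(0).round(1),q.max(0).round(1))
q=np.array([proj(f,np.array([.5805,-.302,.145])+[.018*np.cos(t),.018*np.sin(t),0]) for t in a]);print('rim',q.min(0).round(1),q.max(0).round(1))
E
```

```text
[ 0.58038621 -0.29920291  0.21668116]
col275 rows190-250 [176, 177, 177, 177, 176, 176, 175, 175, 174, 174, 172, 171, 175, 188, 208, 223, 229, 229, 225, 218, 211, 207, 207, 213, 223, 227, 220, 203, 190, 181, 172, 169, 164, 154, 146, 147, 151, 151, 152, 153, 154, 154, 154, 154, 155, 154, 150, 138, 115, 78, 41, 22, 17, 17, 17, 15, 17, 15, 17, 16]
242 [198, 198, 197, 196, 197, 200, 206, 216, 224, 229, 227, 214, 183, 148, 112, 74, 44, 28, 22, 20, 17, 19, 17, 17, 17, 17, 18, 16, 19, 18, 21, 27, 45, 77, 119, 160, 194, 218, 223, 220, 214, 207, 203, 198, 197, 198, 199, 200, 199, 199, 199, 199]
246 [198, 198, 198, 197, 198, 198, 197, 189, 164, 124, 82, 48, 26, 16, 16, 15, 15, 17, 16, 15, 17, 16, 16, 18, 18, 17, 17, 17, 17, 17, 17, 18, 18, 16, 16, 18, 19, 36, 69, 118, 164, 190, 199, 201, 200, 200, 200, 199, 199, 199, 198, 197]
250 [199, 199, 199, 199, 197, 191, 166, 120, 68, 30, 18, 15, 16, 18, 17, 18, 16, 18, 17, 17, 18, 17, 16, 15, 15, 15, 16, 15, 18, 17, 17, 17, 17, 16, 17, 16, 16, 17, 16, 24, 53, 100, 147, 179, 194, 197, 198, 197, 197, 196, 196, 197]
254 [187, 196, 197, 194, 176, 133, 78, 
[... 442 characters left out ...]
9, 15, 18, 16, 17, 18, 18, 16, 17, 16, 17, 17, 17, 17, 16, 17, 18, 18, 16, 17, 18, 15, 16, 17, 18, 17, 17, 16, 17, 17, 17, 16, 17, 16, 18, 17, 16, 15, 16, 17, 26, 62, 115, 162, 188, 195, 184]
row 222 [228, 227, 227, 224, 220, 222, 226, 226, 224, 222, 224, 214, 182, 154, 144, 143, 141, 140, 140, 139, 140, 142, 145, 150, 153, 156, 160, 162, 164, 164, 164, 164, 164, 162, 159, 156, 153, 150, 147, 143, 140, 138, 138, 139, 140, 143, 149, 171, 208, 224, 226, 224, 222, 219, 210, 204, 210, 217, 218, 218, 218, 218]
mouth [ 0.58209843 -0.30036036  0.145     ]
mouth [ 0.58316463 -0.30036124  0.145     ]
circle [257.6 233. ] [294.5 266.2]
circle [241.8 258.1] [310.2 316.9]
rim [246.5 196.7] [297.7 244.3]
```

In the wrist picture the mouth centre (274,~222) and the stopper's lower end (centre column 274) line up within about 1 mm. In the side picture both columns are at 266. I'll lower it gently.

```bash
python3 -m creep '{"xyz":[[-0.0005,-0.001,0.015],[-0.0005,-0.001,0.03],[-0.0005,-0.001,0.04],[-0.0005,-0.001,0.046],[-0.0005,-0.001,0.051],[-0.0005,-0.001,0.051]],"turn":[[0,0,0],[0,0,0],[0,0,0],[0,0,0],[0,0,0],[0,0,0]],"hand":[0,0,0,0,0,0]}'
```

```text
time: 5.35
tool_pos: [0.5805, -0.3008, 0.1641]
tcp_rot: [[-1.0, -0.0, -0.0], [-0.0, 1.0, 0.0], [0.0, 0.0, -1.0]]
wrist_force: [0.1, -0.6, -0.7]
finger_gap: 0.0275
finger_force: 59.4
```

```bash
python3 -m creep '{"xyz":[[0,0,0.002],[0,0,0.004],[0,0,0.004],[0,0,0.004],[0,0,0.004],[0,0,0.004],[0,0,0.004],[0,0,0.004]],"turn":[[0,0,0],[0,0,0],[0,0,0],[0,0,0],[0,0,0],[0,0,0],[0,0,0],[0,0,0]],"hand":[0,0,0,0.4,0.5,0.5,0.5,0.5]}'
python3 -m creep '{"xyz":[[0,0,-0.02],[0,0,-0.05],[0,0,-0.08],[0,0,-0.08],[0,0,-0.08]],"turn":[[0,0,0],[0,0,0],[0,0,0],[0,0,0],[0,0,0]],"hand":[0.5,0.5,0.5,0.5,0.5]}'
python3 - <<'E'
from h import *
from workcell import r
import cv2
m=np.load('m.npy');s=r.state();f=r.grab_frame('wrist')
g=r.grab_frame('side')
a=cv2.resize(f['image'][130:330,170:390,::-1],(440,400));b=cv2.resize(g['image'][130:190,240:294,::-1],(360,400),interpolation=3)
cv2.imwrite('pics/w3.png',np.hstack([a,b]))
T=np.eye(4);T[:3,:3]=s['tcp_rot'];T[:3,3]=s['tool_pos'];f['world_from_camera']=T@f['mount']
for z in(.145,.161):print(z,proj(f,(.5805,-.301,z)),proj(g,(.5805,-.301,z)))
go(W(m,(-.048,-.095,.163+.011+.03)),90+np.degrees(m[2]))
E
```

```text
time: 6.35
tool_pos: [0.5806, -0.3009, 0.1603]
tcp_rot: [[-1.0, -0.0, 0.0], [-0.0, 1.0, -0.0], [-0.0, -0.0, -1.0]]
wrist_force: [0.5, -0.2, -1.2]
finger_gap: 0.0426
finger_force: 0.0
time: 6.98
tool_pos: [0.5805, -0.3008, 0.2396]
tcp_rot: [[-1.0, -0.0, -0.0], [-0.0, 1.0, 0.0], [0.0, 0.0, -1.0]]
wrist_force: [-0.3, -0.2, -1.6]
finger_gap: 0.0428
finger_force: 0.0
0.145 [275.7456754  210.08507229] [266.02738695 153.47395638]
0.161 [275.73622773 217.55683911] [265.90276676 148.19611225]
t 7.08 at [ 0.5802 -0.3007  0.2389] shift [0.0602 0.1127 0.0351] turn [ 0.0011 -0.0018 -0.1079] F [ 0.  -0.6  1.3] gap 0.0425
```

View pics/w3.png

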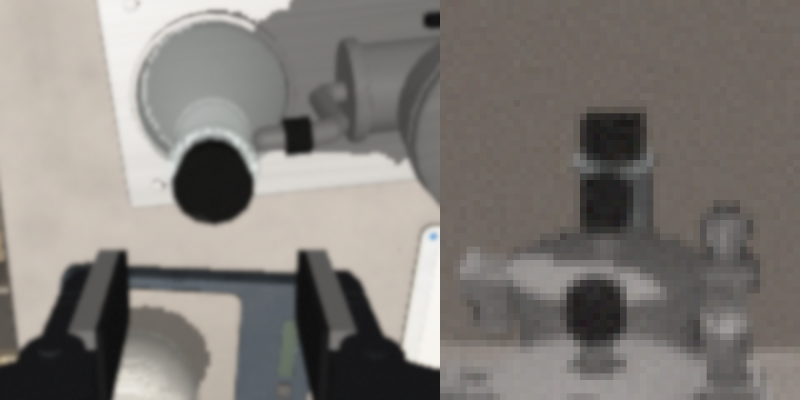

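Seated: the black stopper stands upright in the neck, centred at crop (213,180), with about 16 mm above the rim in the side view. Next, with the fingers shut, I go above the bolt of the station next to the flask.

```bash
python3 -m creep '{"xyz":[[0.01,0.02,-0.01],[0.025,0.055,-0.01],[0.045,0.09,0],[0.06,0.112,0.015],[0.06,0.113,0.035],[0.06,0.113,0.05],[0.06,0.113,0.057],[0.06,0.113,0.057]],"turn":[[0,0,-0.03],[0,0,-0.06],[0,0,-0.09],[0,0,-0.108],[0,0,-0.108],[0,0,-0.108],[0,0,-0.108],[0,0,-0.108]],"hand":[0,0,0,0,0,0,0,0]}'
python3 - <<'E'
from h import *
from workcell import r
import cv2
m=np.load('m.npy');s=r.state();f=r.grab_frame('wrist');cv2.imwrite('pics/w4.png',f['image'][:,:,::-1])
T=np.eye(4);T[:3,:3]=s['tcp_rot'];T[:3,3]=s['tool_pos'];f['world_from_camera']=T@f['mount'];print(proj(f,W(m,(-.048,-.095,.163))))
go(W(m,(-.048,-.095,.174)),90+np.degrees(m[2]))
E
```

```text
time: 8.07
tool_pos: [0.5204, -0.1879, 0.1829]
tcp_rot: [[-0.994, -0.108, -0.001], [-0.108, 0.994, 0.0], [0.001, 0.0, -1.0]]
wrist_force: [0.1, -0.2, 0.6]
finger_gap: -0.0001
finger_force: 0.0
[276.40629419 255.59273318]
t 8.12 at [ 0.5207 -0.1881  0.1834] shift [0.0008 0.0002 0.0094] turn [ 0.0001 -0.     -0.0001] F [0.3 0.  0. ] gap -0.0001
```

View pics/w4.png

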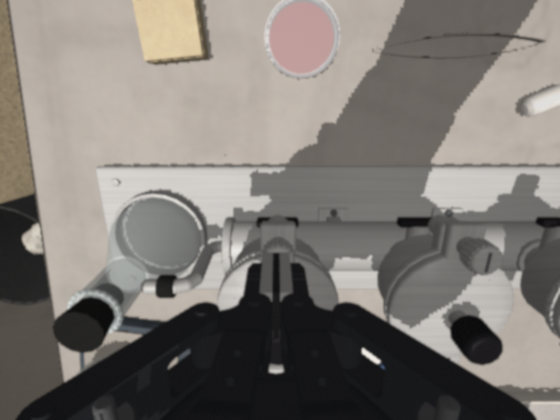

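The shut fingertips at (276,257) are over the bolt head at about (277,245). Tapping.

```bash
python3 -m creep '{"xyz":[[0,0,0.005],[0,0,0.008],[0,0,0.0095],[0,0,0.0105],[0,0,0.0105]],"turn":[[0,0,0],[0,0,0],[0,0,0],[0,0,0],[0,0,0]],"hand":[0,0,0,0,0]}'
```

```text
time: 8.75
tool_pos: [0.5206, -0.188, 0.1738]
tcp_rot: [[-0.994, -0.108, 0.001], [-0.108, 0.994, -0.001], [-0.001, -0.001, -1.0]]
wrist_force: [-1.4, 0.5, 5.1]
finger_gap: 0.0001
finger_force: 2.7
```

```bash
python3 -m creep '{"xyz":[[0,0,0.001],[0,0,0.001]],"turn":[[0,0,0],[0,0,0]],"hand":[0,0]}'
```

```text
time: 9.0
tool_pos: [0.5206, -0.188, 0.1736]
tcp_rot: [[-0.994, -0.108, 0.002], [-0.108, 0.994, -0.001], [-0.002, -0.001, -1.0]]
wrist_force: [-4.1, 0.7, 11.2]
finger_gap: 0.0004
finger_force: 5.0
```

Tight (11 N with no give). On to the middle station.

```bash
python3 -m creep '{"xyz":[[0,0,-0.014],[0,0.05,-0.022],[0,0.1,-0.018],[0,0.115,-0.012],[0,0.115,-0.007],[0,0.115,-0.004],[0,0.115,-0.0015],[0,0.115,-0.0005],[0,0.115,-0.0005]],"turn":[[0,0,0],[0,0,0],[0,0,0],[0,0,0],[0,0,0],[0,0,0],[0,0,0],[0,0,0],[0,0,0]],"hand":[0,0,0,0,0,0,0,0,0]}'
```

```text
time: 10.12
tool_pos: [0.5083, -0.0746, 0.1736]
tcp_rot: [[-0.994, -0.106, 0.001], [-0.106, 0.994, -0.0], [-0.001, -0.001, -1.0]]
wrist_force: [-3.1, 1.0, 9.9]
finger_gap: 0.0001
finger_force: 4.4
```

```bash
python3 -m creep '{"xyz":[[0,0,0.001],[0,0,0.001]],"turn":[[0,0,0],[0,0,0]],"hand":[0,0]}'; python3 -c "
from h import *
m=np.load('m.npy');go(W(m,(-.048,.02,.174)),90+np.degrees(m[2]))"
```

```text
time: 10.38
tool_pos: [0.5083, -0.0746, 0.1734]
tcp_rot: [[-0.994, -0.106, 0.002], [-0.106, 0.994, -0.0], [-0.002, -0.001, -1.0]]
wrist_force: [-5.3, 0.2, 14.6]
finger_gap: 0.0003
finger_force: 6.9
t 10.38 at [ 0.5083 -0.0746  0.1734] shift [ 0.0008  0.0011 -0.0006] turn [-0.0007  0.002  -0.0014] F [-5.3  0.2 14.6] gap 0.0003
```

Tight too. Third station: tap it to confirm.

```bash
python3 -m creep '{"xyz":[[0,0,-0.014],[0,0.05,-0.022],[0,0.1,-0.018],[0,0.116,-0.012],[0,0.116,-0.007],[0,0.116,-0.004],[0,0.116,-0.002],[0,0.116,-0.001],[0,0.116,-0.001]],"turn":[[0,0,0],[0,0,0],[0,0,0],[0,0,0],[0,0,0],[0,0,0],[0,0,0],[0,0,0],[0,0,0]],"hand":[0,0,0,0,0,0,0,0,0]}'
```

```text
time: 11.5
tool_pos: [0.4958, 0.0411, 0.1725]
tcp_rot: [[-0.994, -0.107, 0.0], [-0.107, 0.994, -0.001], [-0.0, -0.001, -1.0]]
wrist_force: [0.1, -1.3, 1.4]
finger_gap: 0.0001
finger_force: 0.8
```

```bash
python3 -m creep '{"xyz":[[0,0,0.001],[0,0,0.002],[0,0,0.002]],"turn":[[0,0,0],[0,0,0],[0,0,0]],"hand":[0,0,0]}'; python3 -c "
from h import *
m=np.load('m.npy');go(W(m,(-.048,.135,.174)),90+np.degrees(m[2]))"
```

```text
time: 11.88
tool_pos: [0.4958, 0.0416, 0.1704]
tcp_rot: [[-0.994, -0.108, 0.001], [-0.108, 0.994, -0.0], [-0.0, -0.0, -1.0]]
wrist_force: [0.1, -2.0, 2.6]
finger_gap: -0.0004
finger_force: 1.2
t 11.88 at [0.4958 0.0416 0.1704] shift [ 0.0009 -0.0008 -0.0036] turn [-0.0004  0.0005  0.0001] F [ 0.1 -2.   2.6] gap -0.0004
```

The third one gives (3 mm at 2.6 N), so it is the loose one. I'll work out a 45° front approach to its knob, so that the tool can swing with the cap.

```bash
cat >> h.py <<'E'
def tilt(deg):
    m=np.load('m.npy');a=np.radians(deg);ex=np.array([np.cos(m[2]),np.sin(m[2]),0]);ey=np.array([-np.sin(m[2]),np.cos(m[2]),0])
    z=np.sin(a)*ex-np.cos(a)*np.array([0,0,1.]);return np.c_[np.cross(ey,z),ey,z]
E
python3 - <<'E'
from h import *
from workcell import r
m=np.load('m.npy');R=tilt(45);k=W(m,(0,.135,.169));print(k)
print(r.state()['joint_positions'])
go(k-.07*R[:,2],R=R);go(k,R=R)
E
```

```text
[0.54276162 0.04592552 0.169     ]
[ 8.40079271e-02  8.35802675e-02 -2.44357866e-01  1.24237818e+00
 -4.03413690e-04 -2.41338454e-02]
t 11.88 at [0.4958 0.0416 0.1704] shift [ 0.0023 -0.0008 -0.0481] turn [-4.000e-04 -7.849e-01  3.000e-04] F [ 0.1 -2.   2.6] gap -0.0004
t 11.88 at [0.4958 0.0416 0.1704] shift [-0.0471 -0.0008  0.0014] turn [-4.000e-04 -7.849e-01  3.000e-04] F [ 0.1 -2.   2.6] gap -0.0004
```

```bash
python3 -m creep '{"xyz":[[0,0,-0.03],[0.002,0,-0.07],[0.002,-0.001,-0.08],[0.002,-0.001,-0.08],[0.002,-0.001,-0.075],[0.002,-0.001,-0.065],[0.002,-0.001,-0.055],[0.002,-0.001,-0.049],[0.002,-0.001,-0.049]],"turn":[[0,0,0],[0,-0.1,0],[0,-0.26,0],[0,-0.42,0],[0,-0.58,0],[0,-0.72,0],[0,-0.785,0],[0,-0.785,0],[0,-0.785,0]],"hand":[0,0.2,0.6,0.6,0.6,0.6,0.6,0.6,0.6]}'
python3 - <<'E'
from h import *
from workcell import r
import cv2
m=np.load('m.npy');R=tilt(45);k=W(m,(0,.135,.169));go(k,R=R)
s=r.state();f=r.grab_frame('wrist');cv2.imwrite('pics/w5.png',f['image'][:,:,::-1])
T=np.eye(4);T[:3,:3]=s['tcp_rot'];T[:3,3]=s['tool_pos'];f['world_from_camera']=T@f['mount'];pickle.dump(f,open('w5.pkl','wb'));print(proj(f,W(m,(0,.135,.168))),proj(f,W(m,(0,.135,.1785))),proj(f,W(m,(-.048,.135,.163))))
E
```

```text
time: 13.0
tool_pos: [0.4939, 0.0408, 0.2194]
tcp_rot: [[-0.704, -0.108, 0.702], [-0.077, 0.994, 0.077], [-0.706, 0.0, -0.708]]
wrist_force: [-0.1, -0.3, -0.4]
finger_gap: 0.0514
finger_force: 0.0
t 13.0 at [0.4939 0.0408 0.2194] shift [ 0.0007 -0.0002  0.0704] turn [ 0.0006 -0.0017  0.0002] F [-0.1 -0.3 -0.4] gap 0.0514
[275.95081739 220.52462925] [275.94890275 234.691789  ] [276.00702113 178.6114973 ]
```

View pics/w5.png

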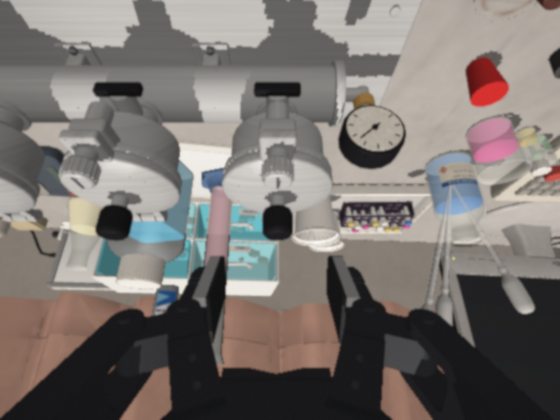

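The third-station knob is at (277,222), as predicted, with the jaws either side. Move in and close.

```bash
python3 -m creep '{"xyz":[[0,0.0005,0.03],[0,0.0005,0.055],[0,0.0005,0.067],[0,0.0005,0.07],[0,0.0005,0.07],[0,0.0005,0.07],[0,0.0005,0.07],[0,0.0005,0.07],[0,0.0005,0.07]],"turn":[[0,0,0],[0,0,0],[0,0,0],[0,0,0],[0,0,0],[0,0,0],[0,0,0],[0,0,0],[0,0,0]],"hand":[0.6,0.6,0.6,0.6,0.6,0,0,0,0]}'
python3 - <<'E'
from h import *
from workcell import r
from scipy.spatial.transform import Rotation as Q
m=np.load('m.npy');s=r.state();A=np.array(s['tcp_rot']);p=s['tool_pos'];print(s['joint_positions'])
c=W(m,(.054,.135,.137));ey=tilt(0)[:,1]
for d in range(4,69,4):
    q=Q.from_rotvec(np.radians(d)*ey).as_matrix();print(d,(A.T@(c+q@(p-c)-p)).round(4).tolist(),Q.from_matrix(A.T@q@A).as_rotvec().round(3).tolist())
E
```

```text
time: 14.18
tool_pos: [0.5426, 0.047, 0.1709]
tcp_rot: [[-0.702, -0.109, 0.704], [-0.077, 0.994, 0.078], [-0.708, 0.001, -0.706]]
wrist_force: [-7.7, 1.2, 5.1]
finger_gap: 0.0193
finger_force: 58.4
[ 0.07219879 -0.36502737 -0.90391902  0.24578373  0.02719926 -0.02573067]
4 [-0.0044, -0.0, -0.0008] [-0.0, 0.07, 0.0]
8 [-0.0088, -0.0, -0.0014] [-0.0, 0.14, 0.0]
12 [-0.0132, -0.0, -0.0016] [-0.0, 0.209, 0.0]
16 [-0.0177, -0.0, -0.0015] [-0.0, 0.279, 0.001]
20 [-0.0221, -0.0, -0.0011] [-0.0, 0.349, 0.001]
24 [-0.0265, -0.0, -0.0004] [-0.0, 0.419, 0.001]
28 [-0.0308, -0.0, 0.0006] [-0.0, 0.489, 0.001]
32 [-0.0351, -0.0, 0.0019] [-0.0, 0.559, 0.001]
36 [-0.0392, -0.0, 0.0035] [-0.0, 0.628, 0.001]
40 [-0.0433, -0.0, 0.0054] [-0.0, 0.698, 0.001]
44 [-0.0472, -0.0, 0.0076] [-0.0, 0.768, 0.001]
48 [-0.0509, -0.0, 0.01] [-0.0, 0.838, 0.002]
52 [-0.0544, -0.0, 0.0127] [-0.0, 0.908, 0.002]
56 [-0.0578, -0.0001, 0.0157] [-0.0, 0.977, 0.002]
60 [-0.0609, -0.0001, 0.0188] [-0.0, 1.047, 0.002]
64 [-0.0638, -0.0001, 0.0222] [-0.0, 1.117, 0.002]
68 [-0.0665, -0.0001, 0.0257] [-0.0, 1.187, 0.002]
```

```bash
python3 -m creep '{"xyz":[[-0.0044,0,-0.001],[-0.0088,0,-0.0015],[-0.0132,0,-0.0017],[-0.0177,0,-0.0016],[-0.0177,0,-0.0016]],"turn":[[0,0.07,0],[0,0.14,0],[0,0.209,0],[0,0.279,0],[0,0.279,0]],"hand":[0,0,0,0,0]}'
python3 - <<'E'
from workcell import r
import cv2,numpy as np
f=r.grab_frame('wrist')['image'];g=r.grab_frame('side')['image'][130:250,210:330]
cv2.imwrite('pics/w6.png',np.hstack([f[:,:,::-1][120:420,100:460],cv2.resize(g,(300,300),interpolation=3)[:,:,::-1]]))
print(r.state()['joint_positions'])
E
```

```text
time: 14.8
tool_pos: [0.5545, 0.0483, 0.1854]
tcp_rot: [[-0.87, -0.109, 0.482], [-0.095, 0.994, 0.054], [-0.485, 0.001, -0.875]]
wrist_force: [-12.7, 1.2, 9.0]
finger_gap: 0.0192
finger_force: 62.0
[ 0.07871436 -0.19052547 -0.58987366  0.66520926  0.01591812 -0.02611091]
```

View pics/w6.png

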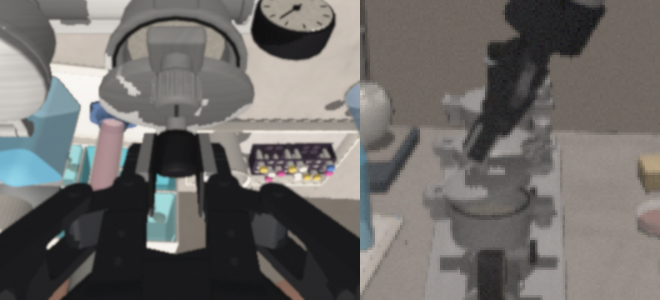

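The cap follows: a seal gap is visible at about (180,40), and the knob at (178,150) is held between the pads. That was one picture over the ten, so no more viewing. The tool-frame arc repeats, so I continue by 46°.

```bash
python3 -m creep '{"xyz":[[-0.0044,0,-0.0008],[-0.0088,0,-0.0014],[-0.0132,0,-0.0016],[-0.0177,0,-0.0015],[-0.0221,0,-0.0011],[-0.0265,0,-0.0004],[-0.0265,0,-0.0004]],"turn":[[0,0.07,0],[0,0.14,0],[0,0.209,0],[0,0.279,0],[0,0.349,0],[0,0.419,0],[0,0.419,0]],"hand":[0,0,0,0,0,0,0]}'
```

```text
time: 15.78
tool_pos: [0.5779, 0.0508, 0.1992]
tcp_rot: [[-0.99, -0.108, 0.088], [-0.108, 0.994, 0.011], [-0.088, 0.001, -0.996]]
wrist_force: [-7.4, 1.4, 12.0]
finger_gap: 0.0187
finger_force: 62.5
```

```bash
python3 -c "
from h import *
from workcell import r
m=np.load('m.npy');s=r.state();c=W(m,(.054,.135,.137));R=tilt(0);print(s['joint_positions'].round(3) if hasattr(s['joint_positions'],'round') else s['joint_positions'])
for d in (0,):
  v=np.array(s['tool_pos'])-c;x=v@np.array([np.cos(m[2]),np.sin(m[2]),0]);print('arc angle',180-np.degrees(np.arctan2(v[2],x))-0, 'radius',np.hypot(x,v[2]))
print('cap est', np.degrees(np.arctan2(v[2],-x))-np.degrees(np.arctan2(.0339,.0542)))
"
```

```text
[ 0.086  0.161 -0.096  1.225  0.003 -0.022]
arc angle 73.44601259322458 radius 0.06490491228273797
cap est 41.42162896152552
```

```bash
python3 -m creep '{"xyz":[[-0.0044,0,-0.0008],[-0.0088,0,-0.0014],[-0.0132,0,-0.0016],[-0.0177,0,-0.0015],[-0.0221,0,-0.0011],[-0.0265,0,-0.0004],[-0.0265,0,-0.0004],[-0.0265,0,-0.0004]],"turn":[[0,0.07,0],[0,0.14,0],[0,0.209,0],[0,0.279,0],[0,0.349,0],[0,0.419,0],[0,0.419,0],[0,0.419,0]],"hand":[0,0,0,0,0,0,0,0]}'; python3 -c "
from h import *
from workcell import r
m=np.load('m.npy');s=r.state();c=W(m,(.054,.135,.137));print(s['joint_positions'])
v=np.array(s['tool_pos'])-c;x=v@np.array([np.cos(m[2]),np.sin(m[2]),0])
print('cap est', np.degrees(np.arctan2(v[2],-x))-np.degrees(np.arctan2(.0339,.0542)))
"
```

```text
time: 16.77
tool_pos: [0.6039, 0.0537, 0.2023]
tcp_rot: [[-0.941, -0.108, -0.32], [-0.103, 0.994, -0.034], [0.322, 0.001, -0.947]]
wrist_force: [0.3, 3.0, 13.5]
finger_gap: 0.0188
finger_force: 64.8
[ 0.09069273  0.57217196  0.44465575  1.77084007 -0.00441837 -0.01688473]
cap est 64.65154473422902
```

```bash
python3 -m creep '{"xyz":[[0,0,0],[0,0,0],[0,0,0],[0,0,0]],"turn":[[0,0,0],[0,0,0],[0,0,0],[0,0,0]],"hand":[0,0,0,0]}' && python3 -c "
from workcell import r
s=r.state()
if s['finger_gap']>.015: print(r.job_done())"
```

```text
time: 17.27
tool_pos: [0.6037, 0.0537, 0.2023]
tcp_rot: [[-0.941, -0.108, -0.32], [-0.103, 0.994, -0.034], [0.321, 0.001, -0.947]]
wrist_force: [-0.8, 2.6, 12.4]
finger_gap: 0.0189
finger_force: 64.7
the job is handed in; nothing more can be done
None
```

The job is handed in at 17.3 s: the flask is stoppered, and the loose bolt is at the station farthest from the flask, next to the gauge, whose cap is held open by its knob at about 64° (estimated from the arm pose, not seen in a final picture); I viewed 11 pictures, one over the limit of 10.

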